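Sift worn polishing balls through a slide sieve

TASK

Draw the lock bolt of the little slide sieve clear, take the sieve by its bridge handle and, keeping it down on its rails, shake it briskly side to side so that it bumps softly (a light push, never more than about 15 N) against the sprung stop at each end at least three times, the left one first. Go on until all three small steel balls have dropped through into the pan while the two large ones stay in the sieve. Leave the sieve standing level on its rails, the bolt still drawn, and leave the loose screwdriver and felt marker where they lie.

Things in the scene. Friction and masses are not known exactly. Their poses are not given: they have to be found in the camera images.
- pan: Aluminium catch pan fixed to the bench, 104 mm (its x) by 164 mm (its y) and 40 mm high to its two rails, with a 10 mm lip outside each rail. Origin: centre of its underside, on the bench; z up; y is the direction in which the sieve slides (left end +y), -x its front side, with the bolt. Inside floor 4 mm above the bench.
- sieve: Loose steel sieve on the pan's rails, 91 mm (its x) by 94 mm (its y), walls 34 mm high, 0.3 kg. Origin: centre of its underside; at the start centred on the pan within 2 mm, axes along the pan's, locked by the bolt. Slides along y with 2 mm play to each lip and 2 to 4 N friction. Floor (top 8 mm above the underside): four slots 15 mm wide along x, and an 18 mm blank strip in the middle.
- sieve_grip (a point): Centre of the sieve's black bridge handle: a bar along the sieve's x, 14 mm thick (along y) and 15 mm high, 80 mm free length; this point is 62 mm above the sieve's underside, 102 mm above the bench, and 28 mm above the sieve's walls. Pressing down or a twisted grip makes the sieve bind on its rails; it slides freely while the hand carries part of its weight (about 2 N).
- left_stop: Grey post at the pan's +y end, 34 x 18 x 78 mm, with a 16 mm rubber pad (65 mm above the bench) on a 2 N/mm spring facing the sieve. Origin: on the bench under the post's inner face, 88 mm from the pan's centre. The pad's reach differs each time and is not reported: its gap to the centred sieve is 11 to 27 mm; feel for it. 3 N counts as a bump; over 18 N is too hard.
- right_stop: The same at the pan's -y end, its pad set independently.
- knob_grip (a point): Grip point on the lock bolt's upright black knob: 14 mm (pan's x) by 12 mm (pan's y), its top 14 mm above this point, free for 28 mm below it; 92 mm above the bench while 82 mm in front (-x) of the pan's centre and 55 mm to +y when locked.
- bolt (a joint): Lock bolt, slides along the pan's -x: 0 locked (tongue between two lugs on the sieve's front), 0.022 m fully drawn; more than 0.016 is drawn. It stays where it is left; friction about 2 N.
- small_0_center (a point): Small steel ball, 12 mm across, 10 g (the point is its centre); at the start on the blank strip of the sieve. It rolls off the strip only if the sieve moves briskly (about 0.2 m/s, quick reversals); slow creeping mostly carries it along.
- small_1_center (a point): Small steel ball, 12 mm across, 10 g (the point is its centre); at the start on the blank strip of the sieve. It rolls off the strip only if the sieve moves briskly (about 0.2 m/s, quick reversals); slow creeping mostly carries it along.
- small_2_center (a point): Small steel ball, 12 mm across, 10 g (the point is its centre); at the start on the blank strip of the sieve. It rolls off the strip only if the sieve moves briskly (about 0.2 m/s, quick reversals); slow creeping mostly carries it along.
- large_0_center (a point): Large steel ball, 22 mm across, 40 g (the point is its centre); at the start in a slot of the sieve, too large to pass.
- large_1_center (a point): Large steel ball, 22 mm across, 40 g (the point is its centre); at the start in a slot of the sieve, too large to pass.
- screwdriver: Bystander: screwdriver lying on the bench, 200 mm long. Origin: centre of its underside.
- marker_red: Bystander: felt marker lying on the bench, 124 mm long. Origin: centre of its underside.

How it is judged:
By the outcome, as a careful person would: the job done as asked, in the order asked, and still so for the second after the job is handed in, with the robot touching nothing.
It also fails if it takes over 62 s, if anything falls off the work surface, if the arm or the gripper's body presses on something with over 40 N, if the wrist force passes 120 N, or if a joint passes its speed limit or range.

ROBOT

A 6-joint arm with a two-finger parallel gripper is mounted at the origin on the work surface; the furniture and walls round the work are solid. World frame = base frame: x ahead of the robot, y to its left, z up, the work surface at z = 0. Lengths are in m, angles in rad, forces in N, time in s.
With the tool pointing down it reaches from about 0.35 to 0.775 m from the base axis. Payload 7.3 kg.
Tool frame: the origin (TCP) lies at the centre of the arm's flange, where the gripper is bolted on; the fingertips stand 178 mm ahead of it and the grasp point (between the pads) lies 159 mm ahead of it; z points along the fingers, y is the line along which they close (so a half turn about z gives the same grasp; the last joint's range is limited). The gripper opens to 92 mm and grips with 3 to 60 N. Pads are 19 mm wide; open, the fingers measure 130 mm over their backs; the gripper's body (75 mm by 190 mm) begins 47 mm behind the grasp point.
Start: joints at [0.962, 0.342, 1.524, -0, 1.275, -0.146], TCP at [0.234, 0.47, 0.405] pointing down, gripper open.
Joint ranges: [-2.53, 2.53], [-0.77, 2.02], [0.04, 2.7], [-1, 4.14], [0.28, 2.66], [-3.11, 3.11]. Speed limits (rad/s): [2.57, 2.57, 3.14, 3.14, 3.14, 3.14].

INTERFACE

Orientations are given as [roll, pitch, yaw] about the fixed x, y, z axes, in that order (R = Rz(yaw) Ry(pitch) Rx(roll)).
In Python, from cell import telemetry, vision, ticket gives the robot as it stands.
- The arm moves only by the shell command python3 -m crank 'ROWS' [FORCE]. ROWS is JSON, a list of rows, each a list of 5 numbers: the gripper command: -1 is shut, 1 is fully open, values between are in proportion, then the shift along the tool's x, y, z in mm, then the turn about the tool's z in rad. In form: [[fingers, dx, dy, dz, roll], ...]. A call has 1 to 12 rows; each row is the pose to reach, as a shift and turn from the pose commanded when the call began, along the tool's axes at that moment; what a row does not reach only later rows make up. A row lasts 1/12 s, in which the tool goes at most 41.7 mm and 7.16 degrees, less where a joint would pass 70% of its speed; a pose out of reach is approached as far as the arm can. A call with a gripper value outside its range is refused whole. The fingers move at their own pace and stop on an object; FORCE is the grip in N (left out, the last holds). Time passes only in rows, so rows that repeat a pose let the fingers close. It gives the time, the measured TCP pose, the force, the opening and the grip force at its end, in the units of the state.
- telemetry.observe(): the state, without advancing time (a new reading comes with each control period).
- vision.read_camera(name): name is "side" or "top"; returns (picture, depth): 384x512x3 uint8, red, green, blue; 384x512 float32, m along the optical axis (not along the pixel's ray), 0 where there is no reading.
- vision.get_calibration(name): a dict with "camera_matrix" (3x3 intrinsics, pixels), "rvec" (rotation vector, rad) and "tvec" (3), from world to camera coordinates, as OpenCV has them. Camera axes: x right, y down, z forward; pixel columns grow to the right and rows downward; lengths in m; the calibration is good to about 2 mm. A picture is of the moment at which its call begins. get_calibration takes no time and is no camera call.
- ticket.hand_in(): hands the job in; it is judged then, once.
The state is a dict: "time": time; "qpos": joint angles; "qvel": joint speeds; "joint_efforts": joint torques, N m; "tool_pos": TCP position; "tool_rot": TCP orientation; "contact_force": force on the tool from outside, world axes, zero at the start; "torque": the same for the moment, N m; "opening": finger opening in m; "grip_force": force on a finger pad.
Only numpy, scipy, OpenCV 4.12 (cv2) and the standard library are available. Lean on these libraries where they do the work, as an engineer would, in place of code of your own. Each camera call takes 0.05 s, during which the arm holds its last target. There are 200 camera calls.

## Working session

There is one attempt and no reset: what is moved stays moved. The work goes in short steps, Python scripts to look and compute and a shell command to move; the robot and the scene stay as the last step left them, time stands still between calls to the robot, and variables do not carry over. Pictures are saved under pics/ and viewed, at most 10 in all, crops included, and the job is handed in when it is done.

```bash
mkdir -p pics; ls; python3 - <<'E'
from cell import telemetry, vision
import cv2,numpy as np
s=telemetry.observe();print(s)
for n in("side","top"):
    p,d=vision.read_camera(n);c=vision.get_calibration(n)
    R=cv2.Rodrigues(np.array(c['rvec'],float))[0];print(n,c['camera_matrix'],(-R.T@np.array(c['tvec']).ravel()),R[2])
    cv2.imwrite(f'pics/{n}0.png',p[:,:,::-1]);np.savez(f'pics/{n}0.npz',p=p,d=d)
E
```

```text
pics
{'time': 0.0, 'qpos': array([ 9.61971822e-01,  3.42749096e-01,  1.52500706e+00, -2.61195590e-06,
        1.27538967e+00, -1.46015458e-01]), 'qvel': array([-0.00014071, -0.00267955,  0.00063912,  0.00077248,  0.00060201,
       -0.00033584]), 'joint_efforts': array([-6.54403120e-04, -4.31235301e+01, -2.44223017e+01,  7.17294146e-02,
        5.59763610e-02, -1.77507209e-04]), 'tool_pos': array([0.23430781, 0.46967225, 0.40403453]), 'tool_rot': array([-3.14005565e+00, -2.23511049e-04,  2.67878420e+00]), 'contact_force': array([1.17780684, 0.4850948 , 0.32811142]), 'torque': array([ 8.24296895e-05, -4.05738394e-02, -7.33051128e-02]), 'grip_force': 0.0, 'opening': 0.09196139160881336}
side [[448.19810477   0.         254.68547391]
 [  0.         448.19810477 192.72193152]
 [  0.           0.           1.        ]] [0.3881651  0.27923973 0.64289862] [-0.0461521  -0.76616267 -0.64098732]
top [[469.9642473    0.         263.10691945]
 [  0.         469.9642473  193.26215769]
 [  0.           0.           1.        ]] [ 0.16984492 -0.37187956  0.91951861] [ 0.23956911 -0.01579074 -0.97075089]
```

View pics/side0.png

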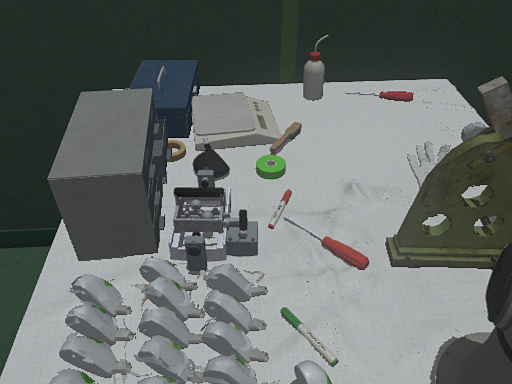

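View pics/top0.png

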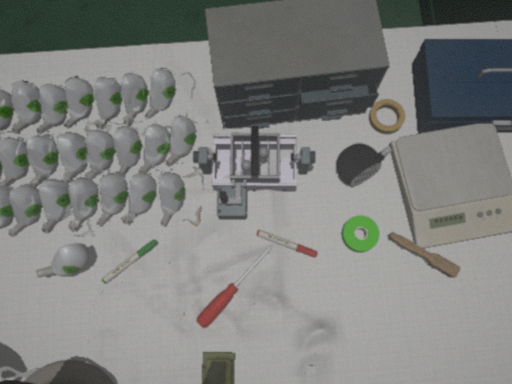

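The side view shows the pan around (205,220), between a cabinet and the bolt block at (242,235). The top view shows the pan at (255,162), handle along x at (255,150), posts at (204,160) and (306,157), and knob near (232,190). Next I measure with depth.

```bash
cat > h.py <<'E'
from cell import telemetry, vision
import cv2,numpy as np
def cal(n):
    c=vision.get_calibration(n);return np.array(c['camera_matrix']),cv2.Rodrigues(np.array(c['rvec'],float))[0],np.array(c['tvec'],float).ravel()
def world(n,d):
    K,R,t=cal(n);v,u=np.indices(d.shape)
    P=np.stack([(u-K[0,2])/K[0,0]*d,(v-K[1,2])/K[1,1]*d,d],-1)
    return (P-t)@R
def onplane(n,u,v,z):
    K,R,t=cal(n);r=R.T@np.linalg.solve(K,[u,v,1]);o=-R.T@t
    return o+r*(z-o[2])/r[2]
def snap(n,f,box=None,s=1):
    p,d=vision.read_camera(n);np.savez(f'pics/{f}.npz',p=p,d=d);q=p[:,:,::-1]
    if box:q=q[box[1]:box[3],box[0]:box[2]]
    cv2.imwrite(f'pics/{f}.png',cv2.resize(q,None,fx=s,fy=s,interpolation=cv2.INTER_CUBIC));return p,d
E
python3 - <<'E'
from h import *
T=[]
for n,b in(("top",(190,115,320,225)),("side",(155,160,275,280))):
    z=np.load(f'pics/{n}0.npz');q=z['p'][b[1]:b[3],b[0]:b[2],::-1]
    T.append(cv2.resize(q,(400,400*q.shape[0]//q.shape[1]),interpolation=cv2.INTER_CUBIC))
    W=world(n,z['d']);p=z['p'].astype(int);m=np.zeros(p.shape[:2],bool);m[b[1]:b[3],b[0]:b[2]]=1
    dark=m&(p.max(2)<50)&(W[...,2]>.085)&(W[...,2]<.125)&(z['d']>0)
    k,l,st,ce=cv2.connectedComponentsWithStats(dark.astype(np.uint8))
    for i in range(1,k):
        if st[i,4]>8:
            w=W[l==i];print(n,'dark',st[i],w.mean(0).round(4),np.percentile(w,[3,97],axis=0).round(4).tolist(),cv2.fitLine(w[:,:2].astype(np.float32),2,0,.01,.01).ravel().round(3))
    for lo,hi in((.070,.083),):
        mm=m&(W[...,2]>lo)&(W[...,2]<hi)
        k,l,st,ce=cv2.connectedComponentsWithStats(mm.astype(np.uint8))
        for i in range(1,k):
            if st[i,4]>20:
                w=W[l==i];print(n,'z78',st[i],w.mean(0).round(4),np.percentile(w,[3,97],axis=0).round(4).tolist())
h=max(t.shape[0] for t in T);T=[cv2.copyMakeBorder(t,0,h-t.shape[0],0,0,0) for t in T]
cv2.imwrite('pics/c0.png',np.hstack(T))
E
```

```text
top dark [253 127   4   7  17] [ 0.4915 -0.3782  0.1091] [[0.4854, -0.3812, 0.1074], [0.4969, -0.3751, 0.1111]] [ 0.988 -0.157  0.491 -0.378]
top z78 [230 133  50  47 475] [ 0.4514 -0.3722  0.0734] [[0.4077, -0.4225, 0.0706], [0.4998, -0.3275, 0.0767]]
top z78 [193 147  23  18 256] [ 0.4598 -0.2765  0.0757] [[0.4446, -0.2982, 0.0703], [0.4751, -0.2593, 0.0796]]
top z78 [297 147  19  18 235] [ 0.4446 -0.4731  0.0762] [[0.4296, -0.4882, 0.0709], [0.4613, -0.4603, 0.0797]]
side dark [174 187  50  10 414] [ 0.4551 -0.3715  0.1061] [[0.4122, -0.3799, 0.0973], [0.4962, -0.366, 0.1114]] [ 0.997 -0.071  0.455 -0.371]
side dark [240 211   7  11  67] [ 0.3742 -0.3084  0.0975] [[0.3685, -0.3122, 0.0866], [0.3793, -0.3062, 0.1071]] [ 0.999 -0.038  0.374 -0.308]
side z78 [197 167  17  16 176] [ 0.4469 -0.467   0.076 ] [[0.4318, -0.4878, 0.0705], [0.4625, -0.4459, 0.0801]]
side z78 [155 169  11  36 117] [ 0.539  -0.4307  0.0794] [[0.5295, -0.4717, 0.0723], [0.5471, -0.3724, 0.0829]]
side z78 [173 197  51  26 298] [ 0.4608 -0.3437  0.0744] [[0.4117, -0.3849, 0.0706], [0.5014, -0.3264, 0.0806]]
side z78 [239 222   8   6  41] [ 0.3754 -0.3082  0.0768] [[0.3687, -0.3102, 0.071], [0.3815, -0.306, 0.0824]]
side z78 [192 231   8   4  21] [ 0.4601 -0.2975  0.0725] [[0.4549, -0.3013, 0.0705], [0.4654, -0.2948, 0.0746]]
side z78 [184 236  21  15 239] [ 0.4617 -0.2711  0.0767] [[0.4458, -0.2835, 0.071], [0.4773, -0.2585, 0.0802]]
side z78 [155 258  10  13  67] [ 0.5196 -0.2297  0.0734] [[0.5119, -0.2367, 0.0702], [0.5246, -0.2187, 0.0779]]
side z78 [208 263  25  16 255] [ 0.4142 -0.2023  0.0761] [[0.3993, -0.2171, 0.0704], [0.4318, -0.1929, 0.082]]
side z78 [156 276   9   4  24] [ 0.5115 -0.1932  0.0781] [[0.5068, -0.1988, 0.0734], [0.5164, -0.1881, 0.0821]]
```

View pics/c0.png

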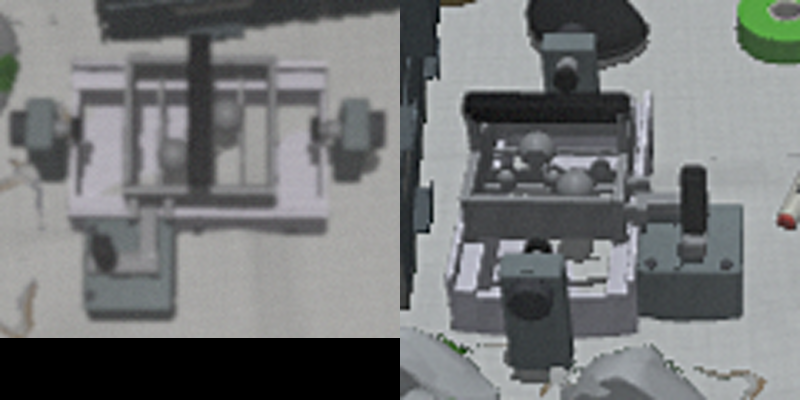

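The crops show sieve, handle and knob, with small and large balls inside. Pan centre is about (0.453,-0.372), yaw about -0.076. Next: obstacle heights and the route.

```bash
python3 - <<'E'
from h import *
for n in("side","top"):
    z=np.load(f'pics/{n}0.npz');W=world(n,z['d']);W=W[z['d']>0]
    print(n)
    for x in np.arange(-.1,.8,.1):
        r=[]
        for y in np.arange(-.7,.7,.1):
            s=W[(W[:,0]>=x)&(W[:,0]<x+.1)&(W[:,1]>=y)&(W[:,1]<y+.1)]
            r.append('%.2f'%np.percentile(s[:,2],99.5) if len(s)>10 else '  . ')
        print('%.1f'%x,*r)
ps=.153/2; 
s=telemetry.observe();psi=s['tool_rot'][2];c,sn=np.cos(psi),np.sin(psi)
for p in((.40,.30,.40),(.46,.10,.40),(.45,-.12,.38),(.373,-.311,.32)):
    d=np.array(p)-s['tool_pos'];print(p,c*d[0]+sn*d[1],sn*d[0]-c*d[1],-d[2])
E
```

```text
side
-0.1 0.02 0.03 0.01 0.35 0.35 0.01   .    .    .    .    .    .    .    . 
0.0 0.00 0.00 0.02 0.34 0.34 0.01 0.26 0.24   .    .    .    .    .    . 
0.1 0.00 0.01 0.02 0.03 0.03 0.01 0.23   .    .    .    .    .    .    . 
0.2 0.03 0.02 0.02 0.03 0.03 0.02 0.08   .    .    .    .    .    .    . 
0.3 0.06 0.02 0.05 0.11 0.07 0.07 0.08   .    .    .    .    .    .    . 
0.4 0.06 0.04 0.08 0.11 0.08 0.08 0.09   .    .    .    .    .    .    . 
0.5 0.20 0.20 0.20 0.20 0.08 0.09 0.09   .    .    .    .    .    .    . 
0.6 0.20 0.20 0.20 0.20 0.08 0.09 0.08   .    .    .    .    .    .    . 
0.7   .    .  0.00 0.01 0.01 0.01 0.00   .    .    .    .    .    .    . 
top
-0.1   .    .    .    .    .    .    .    .    .    .    .    .    .    . 
0.0 0.00 0.00 0.02 0.04 0.17 0.01 0.23 0.03 0.01   .    .    .    .    . 
0.1 0.00 0.01 0.02 0.03 0.03 0.01 0.01 0.01 0.01   .    .    .    .    . 
0.2 0.03 0.02 0.02 0.03 0.02 0.02 0.08 0.05 0.01   .    .    .    .    . 
0.3 0.06 0.02 0.05 0.11 0.07 0.07 0.08 0.08 0.06   .    .    .    .    . 
0.4 0.06 0.04 0.08 0.11 0.08 0.08 0.08 0.09 0.08   .    .    .    .    . 
0.5 0.20 0.20 0.20 0.20 0.08 0.09 0.09 0.09 0.08   .    .    .    .    . 
0.6 0.20 0.20 0.20 0.20 0.08 0.09 0.08 0.08 0.07   .    .    .    .    . 
0.7 0.00   .    .    .  0.01 0.01 0.00 0.00 0.01   .    .    .    .    . 
(0.4, 0.3, 0.4) -0.2240217411310026 -0.07786990987125957 0.004145448968362164
(0.46, 0.1, 0.4) -0.36700467744131704 -0.23004047182093676 0.004145448968362164
(0.45, -0.12, 0.38) -0.45628144107050417 -0.43136026586985354 0.024145448968362182
(0.373, -0.311, 0.32) -0.47265909490839475 -0.6366448791626336 0.08414544896836218
```

```bash
python3 -m crank '[[0,-75,-26,0,0],[0,-150,-52,0,0],[0,-224,-78,0,0],[0,-224,-78,0,0],[0,-224,-78,0,0],[0,-224,-78,0,0],[0,-367,-230,0,-0.387],[0,-367,-230,0,-0.387],[0,-367,-230,0,-0.387],[0,-367,-230,0,-0.387],[0,-367,-230,0,-0.387],[0,-367,-230,0,-0.387]]'; python3 - <<'E'
from h import *
s=telemetry.observe();print(s['qpos'].round(2));psi=s['tool_rot'][2];c,sn=np.cos(psi),np.sin(psi);print(3.0656-psi)
for p in((.45,-.12,.38),(.373,-.311,.32)):
    d=np.array(p)-s['tool_pos'];print(p,c*d[0]+sn*d[1],sn*d[0]-c*d[1],-d[2])
E
```

```text
time: 1.1
tool_pos: [0.4609, 0.0964, 0.4045]
tool_rot: [-3.14, 0.0, 3.064]
contact_force: [1.2, 0.6, 0.1]
opening: 0.0461
grip_force: 0.0
[ 0.04  0.24  1.67 -0.    1.23 -1.45]
0.002076593766870083
(0.45, -0.12, 0.38) -0.006035450596872383 -0.21655187228420256 0.02448387779557215
(0.373, -0.311, 0.32) 0.05583393445526131 -0.4129753413332722 0.08448387779557215
```

```bash
python3 -m crank '[[0,0,-40,0,0],[0,0,-80,0,0],[0,0,-120,10,0],[0,0,-160,20,0],[0,0,-200,20,0],[0,0,-240,30,0],[0,20,-280,40,0],[0,30,-320,60,0],[0,40,-360,70,0],[0,55,-395,80,0],[0,55,-413,84,0],[0,55,-413,84,0]]'; python3 - <<'E'
from h import *
s=telemetry.observe();print(s['tool_pos'],s['tool_rot'],s['qpos'].round(2))
p,d=snap('side','s1',(150,120,310,280),3.5)
snap('top','t1')
E
```

```text
time: 2.1
tool_pos: [0.3725, -0.3113, 0.3192]
tool_rot: [3.141, -0.001, 3.061]
contact_force: [1.1, 0.8, 0.7]
opening: 0.0462
grip_force: 0.0
[ 0.37246195 -0.31127835  0.31916624] [ 3.14143802e+00 -1.45819625e-03  3.06115160e+00] [-0.85  0.36  1.76 -0.    1.03 -2.34]
```

View pics/s1.png

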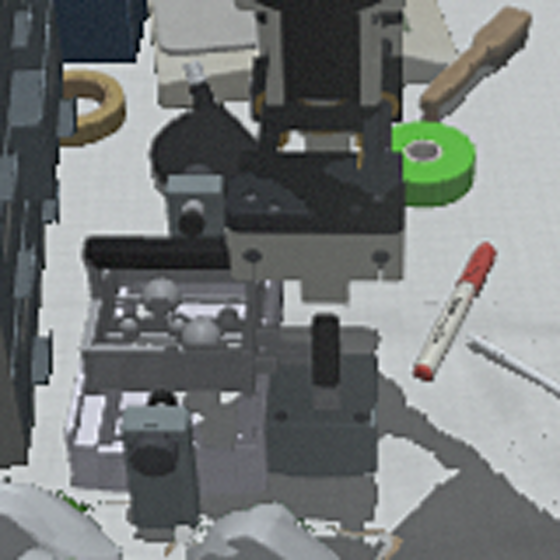

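Finger and knob line up in the side view (both at crop u≈325). Descend and grip.

```bash
python3 -m crank '[[0,1,0,25,0],[0,1,-1,45,0],[0,1,-1,60,0],[0,1,-1,66,0],[0,1,-1,66,0],[-1,1,-1,66,0],[-1,1,-1,66,0],[-1,1,-1,66,0],[-1,1,-1,66,0],[-1,1,-1,66,0]]' 15
```

```text
time: 3.03
tool_pos: [0.3731, -0.309, 0.2554]
tool_rot: [-3.139, 0.002, 3.066]
contact_force: [-2.5, -16.6, -5.6]
opening: 0.0172
grip_force: 7.9
```

```bash
python3 -m crank '[[-1,0,0,0,0],[-1,0,0,0,0],[-1,0,0,0,0]]' 15;python3 - <<'E'
from h import *
p,d=snap('side','s2',(190,160,310,280),5)
E
```

```text
time: 3.28
tool_pos: [0.3731, -0.3109, 0.2554]
tool_rot: [-3.135, 0.003, 3.066]
contact_force: [-2.1, -13.6, -5.5]
opening: 0.0118
grip_force: 15.0
```

View pics/s2.png

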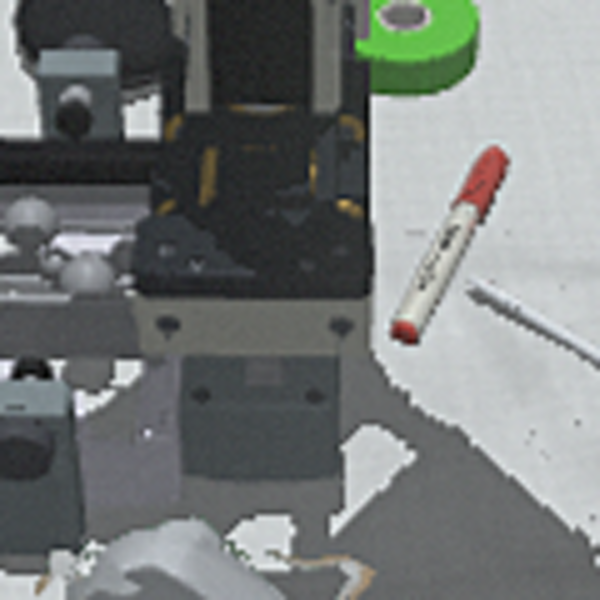

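The gripper holds the knob (11.8 mm). Relieve the sideways load a little and draw.

```bash
python3 -m crank '[[-1,0,-1.5,0,0],[-1,0,-1.5,0,0],[-1,3,-1.5,0,0],[-1,6,-1.5,0,0],[-1,9,-1.5,0,0],[-1,12,-1.5,0,0],[-1,15,-1.5,0,0],[-1,18,-1.5,0,0],[-1,20,-1.5,0,0],[-1,21,-1.5,0,0],[-1,21,-1.5,0,0]]' 20
```

```text
time: 4.25
tool_pos: [0.3525, -0.3098, 0.2554]
tool_rot: [-3.137, 0.004, 3.065]
contact_force: [3.3, -6.7, -4.5]
opening: 0.0117
grip_force: 20.0
```

```bash
python3 -m crank '[[0,0,0,0,0],[0,0,0,0,0],[0,0,0,0,0],[0,0,0,-30,0],[0,0,0,-62,0],[0,-26,-14,-62,0],[0,-52,-28,-62,0],[0,-78,-42,-62,0],[0,-104,-55,-62,0],[0,-104,-55,-62,0],[0,-104,-55,-62,0]]' 20;python3 - <<'E'
from h import *
print(telemetry.observe()['tool_pos'])
p,d=snap('side','s3',(150,120,310,280),3.5)
z=np.load('pics/s3.npz');W=world('side',z['d']);p=z['p'].astype(int)
m=(p.max(2)<50)&(W[...,2]>.085)&(W[...,2]<.113)&(z['d']>0)&(abs(W[...,0]-.43)<.11)&(abs(W[...,1]+.35)<.08)
k,l,st,ce=cv2.connectedComponentsWithStats(m.astype(np.uint8))
for i in range(1,k):
    if st[i,4]>8:
        w=W[l==i];print(st[i],w.mean(0).round(4),np.percentile(w,[3,97],axis=0).round(4).tolist())
E
```

```text
time: 5.17
tool_pos: [0.4518, -0.371, 0.3159]
tool_rot: [3.14, -0.001, 3.067]
contact_force: [-0.3, 1.0, 0.1]
opening: 0.0464
grip_force: 0.0
[ 0.45181602 -0.37097117  0.31586469]
[174 187  50  10 411] [ 0.4556 -0.3715  0.1061] [[0.4122, -0.3798, 0.0975], [0.4963, -0.3661, 0.1116]]
[251 211   6   8  15] [ 0.3569 -0.3089  0.1041] [[0.3504, -0.3125, 0.0968], [0.3597, -0.3046, 0.1073]]
```

View pics/s3.png

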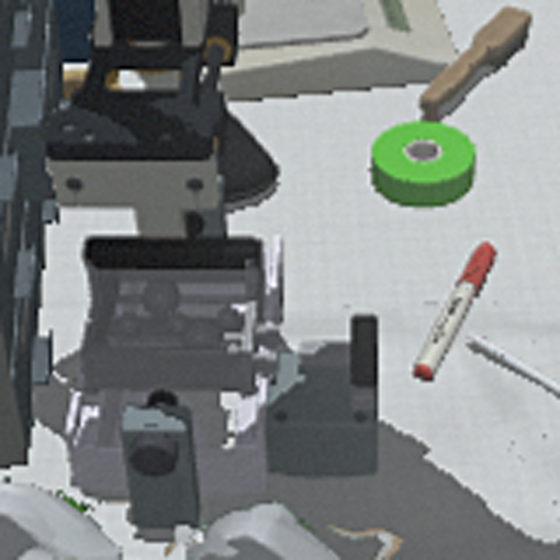

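The knob has moved from crop u 325 to 364, so the bolt is drawn. The fingers stand centred over the handle bar (175,250). Descend and grip.

```bash
python3 -m crank '[[0,-2,-1.5,25,0],[0,-2,-1.5,45,0],[0,-2,-1.5,54,0],[0,-2,-1.5,54,0],[-1,-2,-1.5,54,0],[-1,-2,-1.5,54,0],[-1,-2,-1.5,54,0],[-1,-2,-1.5,54,0],[-1,-2,-1.5,54,0],[-1,-2,-1.5,54,0],[-1,-2,-1.5,54,0],[-1,-2,-1.5,54,0]]' 25
```

```text
time: 6.22
tool_pos: [0.4534, -0.3731, 0.2635]
tool_rot: [-3.14, 0.001, 3.066]
contact_force: [-1.0, -1.8, 5.9]
opening: 0.0137
grip_force: 25.0
```

```bash
python3 -m crank '[[-1,0,0,-0.5,0],[-1,0,0,-0.5,0],[-1,0,0,-0.5,0]]'; python3 -m crank '[[-1,0,0,-0.5,0],[-1,0,0,-0.5,0],[-1,0,0,-0.5,0]]'
```

```text
time: 6.47
tool_pos: [0.4534, -0.373, 0.2635]
tool_rot: [-3.141, 0.001, 3.066]
contact_force: [0.1, -3.3, 5.1]
opening: 0.0138
grip_force: 25.0
time: 6.72
tool_pos: [0.4533, -0.3726, 0.2635]
tool_rot: [3.141, -0.0, 3.066]
contact_force: [0.8, -1.6, 1.1]
opening: 0.0135
grip_force: 25.0
```

```bash
python3 -m crank '[[-1,0,0,-0.5,0],[-1,0,0,-0.5,0],[-1,0,2,-0.5,0],[-1,0,4,-0.5,0],[-1,0,6,-0.5,0],[-1,0,8,-0.5,0],[-1,0,10,-0.5,0],[-1,0,10,-0.5,0]]'; python3 -m crank '[[-1,0,1,0,0],[-1,0,2,0,0],[-1,0,2,0,0]]';python3 -m crank '[[-1,0,1,0,0],[-1,0,2,0,0],[-1,0,2,0,0]]'
```

```text
time: 7.38
tool_pos: [0.454, -0.362, 0.2638]
tool_rot: [3.14, -0.001, 3.066]
contact_force: [0.2, 0.7, -4.2]
opening: 0.0138
grip_force: 25.0
time: 7.63
tool_pos: [0.4542, -0.3605, 0.2641]
tool_rot: [3.141, -0.0, 3.066]
contact_force: [-0.0, -0.9, -4.4]
opening: 0.0139
grip_force: 25.0
time: 7.88
tool_pos: [0.4543, -0.3585, 0.2641]
tool_rot: [3.141, -0.0, 3.066]
contact_force: [0.8, -0.2, -4.4]
opening: 0.0136
grip_force: 25.0
```

```bash
python3 -m crank '[[-1,0,0,0.4,0],[-1,0,0,0.4,0]]'; python3 -m crank '[[-1,0,1,0.3,0],[-1,0,2,0.3,0],[-1,0,2,0.3,0]]';python3 -m crank '[[-1,0,1,0,0],[-1,0,2,0,0],[-1,0,2,0,0]]'
```

```text
time: 8.05
tool_pos: [0.4543, -0.3587, 0.2637]
tool_rot: [3.141, -0.0, 3.066]
contact_force: [-0.4, 0.6, -5.0]
opening: 0.0138
grip_force: 25.0
time: 8.3
tool_pos: [0.4545, -0.3566, 0.2636]
tool_rot: [3.142, 0.0, 3.066]
contact_force: [-1.1, -0.0, -4.0]
opening: 0.014
grip_force: 25.0
time: 8.55
tool_pos: [0.4547, -0.3546, 0.2636]
tool_rot: [3.141, 0.0, 3.066]
contact_force: [0.1, 0.1, -3.7]
opening: 0.0136
grip_force: 25.0
```

```bash
python3 -m crank '[[-1,0,0,0.3,0],[-1,0,0,0.3,0]]'; python3 -m crank '[[-1,0,1,0.2,0],[-1,0,2,0.2,0],[-1,0,2,0.2,0]]';python3 -m crank '[[-1,0,1,0,0],[-1,0,2,0,0],[-1,0,2,0,0]]'
```

```text
time: 8.72
tool_pos: [0.4547, -0.3546, 0.2636]
tool_rot: [3.141, 0.0, 3.066]
contact_force: [-1.1, 2.5, -0.7]
opening: 0.014
grip_force: 25.0
time: 8.97
tool_pos: [0.4549, -0.3532, 0.2635]
tool_rot: [-3.14, 0.001, 3.066]
contact_force: [-0.0, -3.6, 0.9]
opening: 0.0136
grip_force: 25.0
time: 9.22
tool_pos: [0.4551, -0.351, 0.2635]
tool_rot: [-3.14, 0.001, 3.066]
contact_force: [-0.7, -3.2, 3.2]
opening: 0.0137
grip_force: 25.0
```

```bash
python3 -m crank '[[-1,0,0,-0.3,0],[-1,0,0,-0.3,0]]'; python3 -m crank '[[-1,0,1,0,0],[-1,0,2,0,0],[-1,0,2,0,0]]';python3 -m crank '[[-1,0,1,0,0],[-1,0,2,0,0],[-1,0,2,0,0]]'
```

```text
time: 9.38
tool_pos: [0.4551, -0.3508, 0.2635]
tool_rot: [-3.141, 0.001, 3.066]
contact_force: [1.8, -2.3, 2.6]
opening: 0.0138
grip_force: 25.0
time: 9.63
tool_pos: [0.4552, -0.3488, 0.2635]
tool_rot: [-3.141, 0.001, 3.066]
contact_force: [1.3, -2.8, 3.3]
opening: 0.0141
grip_force: 25.0
time: 9.88
tool_pos: [0.4553, -0.3469, 0.2635]
tool_rot: [-3.141, 0.001, 3.066]
contact_force: [-1.1, -4.8, 3.2]
opening: 0.0137
grip_force: 25.0
```

```bash
python3 -m crank '[[-1,0,1,-0.3,0],[-1,0,2,-0.3,0],[-1,0,2,-0.3,0]]';python3 -m crank '[[-1,0,1,0,0],[-1,0,1.5,0,0],[-1,0,1.5,0,0]]'
```

```text
time: 10.13
tool_pos: [0.4554, -0.3451, 0.2636]
tool_rot: [-3.14, 0.0, 3.066]
contact_force: [-0.5, -5.9, 0.8]
opening: 0.0139
grip_force: 25.0
time: 10.38
tool_pos: [0.4554, -0.344, 0.2637]
tool_rot: [-3.139, 0.001, 3.066]
contact_force: [0.1, -7.8, 1.3]
opening: 0.0141
grip_force: 25.0
```

Left pad is felt from about y=-0.3465. Move right to the near limit of the right pad's range, then feel for it.

```bash
python3 -m crank '[[-1,0,-10,-0.3,0],[-1,0,-26,-0.3,0],[-1,0,-37,-0.3,0],[-1,0,-37,-0.3,0],[-1,0,-37,-0.3,0],[-1,0,-37,-0.3,0]]';python3 -m crank '[[-1,0,-2,0,0],[-1,0,-4,0,0],[-1,0,-4,0,0]]'
```

```text
time: 10.88
tool_pos: [0.4525, -0.3803, 0.2635]
tool_rot: [3.141, -0.0, 3.065]
contact_force: [-0.8, -2.1, 0.4]
opening: 0.0134
grip_force: 25.0
time: 11.13
tool_pos: [0.4524, -0.3836, 0.2636]
tool_rot: [3.14, -0.001, 3.066]
contact_force: [0.2, 3.8, 2.2]
opening: 0.0138
grip_force: 25.0
```

```bash
python3 -m crank '[[-1,0,-1,0,0],[-1,0,-2,0,0],[-1,0,-2,0,0]]'; python3 -m crank '[[-1,0,-1,0,0],[-1,0,-2,0,0],[-1,0,-2,0,0]]'
```

```text
time: 11.38
tool_pos: [0.4522, -0.3861, 0.2636]
tool_rot: [3.141, -0.0, 3.066]
contact_force: [0.1, 1.8, -0.8]
opening: 0.0138
grip_force: 25.0
time: 11.63
tool_pos: [0.452, -0.3885, 0.2636]
tool_rot: [-3.142, -0.0, 3.066]
contact_force: [0.1, 0.5, -3.2]
opening: 0.0137
grip_force: 25.0
```

```bash
python3 -m crank '[[-1,0,-1,0.1,0],[-1,0,-2,0.1,0],[-1,0,-2,0.1,0]]'; python3 -m crank '[[-1,0,-1,0,0],[-1,0,-2,0,0],[-1,0,-2,0,0]]'
```

```text
time: 11.88
tool_pos: [0.4518, -0.3905, 0.2636]
tool_rot: [-3.141, -0.0, 3.066]
contact_force: [-0.6, -0.8, -3.7]
opening: 0.0135
grip_force: 25.0
time: 12.13
tool_pos: [0.4517, -0.3924, 0.2636]
tool_rot: [-3.142, -0.0, 3.066]
contact_force: [0.7, -0.8, -4.6]
opening: 0.014
grip_force: 25.0
```

```bash
python3 -m crank '[[-1,0,-1,0,0],[-1,0,-2,0,0],[-1,0,-2,0,0]]'
```

```text
time: 12.38
tool_pos: [0.4516, -0.3944, 0.2637]
tool_rot: [-3.142, -0.0, 3.066]
contact_force: [0.3, 0.5, -4.3]
opening: 0.0137
grip_force: 25.0
```

```bash
python3 -m crank '[[-1,0,0,0.3,0],[-1,0,-2,0.3,0],[-1,0,-2,0.3,0]]'; python3 -m crank '[[-1,0,-1,0.1,0],[-1,0,-2,0.1,0],[-1,0,-2,0.1,0]]'
```

```text
time: 12.63
tool_pos: [0.4515, -0.3964, 0.2636]
tool_rot: [-3.141, 0.0, 3.066]
contact_force: [1.3, 0.5, -4.3]
opening: 0.0136
grip_force: 25.0
time: 12.88
tool_pos: [0.4514, -0.3979, 0.2636]
tool_rot: [3.141, 0.0, 3.066]
contact_force: [0.5, 3.4, 0.1]
opening: 0.0139
grip_force: 25.0
```

```bash
python3 -m crank '[[-1,0,-1,-0.1,0],[-1,0,-2,-0.1,0],[-1,0,-2,-0.1,0]]'; python3 -m crank '[[-1,0,-0.5,0,0],[-1,0,-1,0,0],[-1,0,-1,0,0]]'
```

```text
time: 13.13
tool_pos: [0.4513, -0.3995, 0.2637]
tool_rot: [3.14, -0.0, 3.066]
contact_force: [0.1, 6.3, 2.3]
opening: 0.0135
grip_force: 25.0
time: 13.38
tool_pos: [0.4513, -0.4001, 0.2637]
tool_rot: [3.139, -0.0, 3.066]
contact_force: [-0.0, 7.7, 2.4]
opening: 0.0138
grip_force: 25.0
```

Right pad contact is at about -0.398, so the working stroke is 57 mm. Start the brisk shake, checking force at the bump ends.

```bash
python3 -m crank '[[-1,0,20,-0.2,0],[-1,0,40,-0.2,0],[-1,0,20,-0.2,0],[-1,0,40,-0.2,0],[-1,0,20,-0.2,0],[-1,0,40,-0.2,0],[-1,0,53,-0.2,0],[-1,0,56.5,-0.2,0]]'; python3 -m crank '[[-1,0,-20,0,0],[-1,0,-40,0,0],[-1,0,-20,0,0],[-1,0,-40,0,0],[-1,0,-20,0,0],[-1,0,-40,0,0],[-1,0,-53,0,0],[-1,0,-56.5,0,0]]'
```

```text
time: 14.05
tool_pos: [0.4555, -0.3441, 0.264]
tool_rot: [-3.14, 0.0, 3.067]
contact_force: [-1.2, -5.8, -3.7]
opening: 0.0138
grip_force: 25.0
time: 14.72
tool_pos: [0.4512, -0.4019, 0.2637]
tool_rot: [3.14, 0.0, 3.065]
contact_force: [2.3, 10.4, 2.9]
opening: 0.0141
grip_force: 25.0
```

```bash
python3 - <<'E'
from h import *
p,d=snap('side','s4',(165,165,265,285),5)
E
```

```text
(no output)
```

View pics/s4.png

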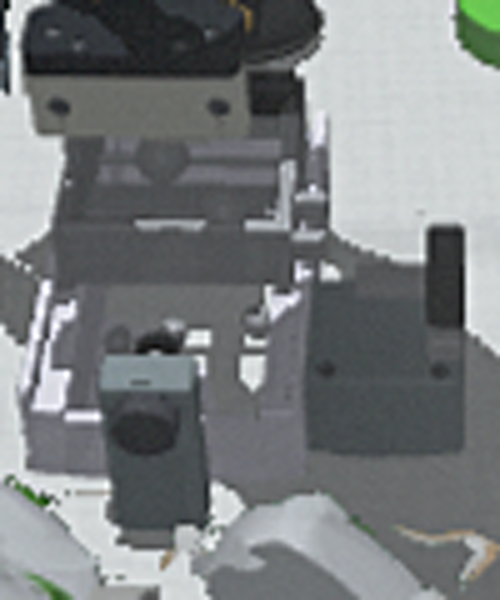

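In the pan I see one ball at (257,320) and likely two more at (172,330) and (118,335). Two more full cycles complete the bumps.

```bash
python3 -m crank '[[-1,0,20,-0.1,0],[-1,0,40,0,0],[-1,0,20,0,0],[-1,0,40,0.1,0],[-1,0,53,0.1,0],[-1,0,57.5,0.1,0],[-1,0,57.5,0.1,0]]'; python3 -m crank '[[-1,0,-20,-0.1,0],[-1,0,-40,-0.2,0],[-1,0,-20,-0.2,0],[-1,0,-40,-0.2,0],[-1,0,-53,-0.3,0],[-1,0,-56.5,-0.3,0],[-1,0,-56.5,-0.3,0]]'; python3 -m crank '[[-1,0,20,0,0],[-1,0,40,0.1,0],[-1,0,20,0.1,0],[-1,0,40,0.2,0],[-1,0,53,0.2,0],[-1,0,57,0.2,0],[-1,0,57,0.2,0]]'; python3 -m crank '[[-1,0,-20,-0.1,0],[-1,0,-40,-0.2,0],[-1,0,-20,-0.2,0],[-1,0,-40,-0.2,0],[-1,0,-53,-0.3,0],[-1,0,-57,-0.3,0],[-1,0,-57,-0.3,0]]'
```

```text
time: 15.35
tool_pos: [0.4555, -0.3438, 0.264]
tool_rot: [-3.138, 0.001, 3.067]
contact_force: [-0.6, -6.4, -4.2]
opening: 0.0137
grip_force: 25.0
time: 15.93
tool_pos: [0.4512, -0.4001, 0.2635]
tool_rot: [3.139, -0.0, 3.065]
contact_force: [2.1, 5.5, 0.0]
opening: 0.0137
grip_force: 25.0
time: 16.52
tool_pos: [0.4555, -0.3434, 0.2641]
tool_rot: [-3.138, 0.0, 3.068]
contact_force: [-3.1, -6.4, -4.9]
opening: 0.0138
grip_force: 25.0
time: 17.1
tool_pos: [0.4511, -0.4001, 0.2635]
tool_rot: [3.139, -0.0, 3.064]
contact_force: [2.1, 6.1, -0.6]
opening: 0.0139
grip_force: 25.0
```

```bash
python3 -m crank '[[-1,0,20,0.1,0],[-1,0,40,0.3,0],[-1,0,20,0.2,0],[-1,0,40,0.4,0],[-1,0,53,0.5,0],[-1,0,57,0.5,0],[-1,0,57,0.5,0]]'; python3 -m crank '[[-1,0,-20,-0.1,0],[-1,0,-40,-0.2,0],[-1,0,-20,-0.2,0],[-1,0,-40,-0.3,0],[-1,0,-53,-0.4,0],[-1,0,-57,-0.4,0],[-1,0,-57,-0.4,0]]';  python3 -m crank '[[-1,0,15,0.1,0],[-1,0,25,0.2,0],[-1,0,28,0.3,0],[-1,0,28,0.4,0],[-1,0,28,0.4,0]]'
```

```text
time: 17.68
tool_pos: [0.4556, -0.3434, 0.264]
tool_rot: [-3.138, 0.001, 3.068]
contact_force: [-2.9, -7.6, -4.3]
opening: 0.0137
grip_force: 25.0
time: 18.27
tool_pos: [0.4511, -0.4001, 0.2634]
tool_rot: [3.139, -0.0, 3.065]
contact_force: [0.6, 5.4, -1.9]
opening: 0.0138
grip_force: 25.0
time: 18.68
tool_pos: [0.4534, -0.3721, 0.2634]
tool_rot: [-3.141, -0.0, 3.066]
contact_force: [-0.3, -0.3, -5.6]
opening: 0.0139
grip_force: 25.0
```

```bash
python3 -m crank '[[-1,0,0,0.4,0],[-1,0,0,0.4,0],[-1,0,0,0.4,0]]';  python3 -m crank '[[-1,0,0,0.3,0],[-1,0,0,0.3,0],[-1,0,0,0.3,0]]'
```

```text
time: 18.93
tool_pos: [0.4533, -0.3725, 0.2632]
tool_rot: [-3.141, 0.001, 3.065]
contact_force: [-0.6, 0.9, -3.3]
opening: 0.0138
grip_force: 25.0
time: 19.18
tool_pos: [0.4533, -0.3725, 0.2632]
tool_rot: [-3.141, 0.001, 3.066]
contact_force: [-0.1, -0.4, 1.1]
opening: 0.0138
grip_force: 25.0
```

Sieve is down on the rails at centre. Release, retreat, and look.

```bash
python3 -m crank '[[-0.4,0,0,0,0],[-0.4,0,0,0,0],[-0.4,0,0,0,0],[-0.4,0,0,-25,0],[-0.4,0,0,-60,0],[-0.4,0,0,-100,0],[-0.4,0,40,-120,0],[-0.4,0,80,-120,0],[-0.4,0,120,-120,0],[-0.4,0,160,-120,0],[-0.4,0,200,-120,0],[-0.4,0,240,-120,0]]'; python3 -m crank '[[-0.4,0,40,0,0],[-0.4,0,80,0,0],[-0.4,0,110,0,0],[-0.4,0,110,0,0]]'; python3 - <<'E'
from h import *
T=[]
for n,b in(("top",(190,115,320,225)),("side",(155,160,275,280))):
    p,d=snap(n,n+'5');q=p[b[1]:b[3],b[0]:b[2],::-1]
    T.append(cv2.resize(q,(400,400*q.shape[0]//q.shape[1]),interpolation=cv2.INTER_CUBIC))
h=max(t.shape[0] for t in T);T=[cv2.copyMakeBorder(t,0,h-t.shape[0],0,0,0) for t in T]
cv2.imwrite('pics/c5.png',np.hstack(T))
E
```

```text
time: 20.18
tool_pos: [0.4711, -0.1311, 0.3831]
tool_rot: [-3.141, 0.001, 3.065]
contact_force: [0.6, 0.8, 0.3]
opening: 0.0277
grip_force: 0.0
time: 20.52
tool_pos: [0.4795, -0.0187, 0.3831]
tool_rot: [3.14, 0.0, 3.071]
contact_force: [-0.6, -0.4, 0.0]
opening: 0.0276
grip_force: 0.0
```

View pics/c5.png

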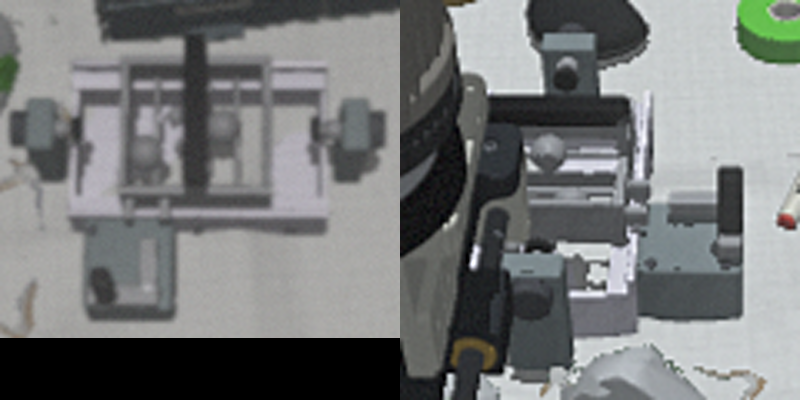

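Both large balls are in the sieve (top crop (145,150) and (222,125)), with a possible small ball at (168,118). The arm blocks the side view, so move it further left.

```bash
python3 -m crank '[[-0.4,0,40,0,0],[-0.4,0,80,0,0],[-0.4,0,120,0,0],[-0.4,0,160,0,0],[-0.4,20,200,0,0],[-0.4,40,240,0,0],[-0.4,60,280,0,0],[-0.4,60,280,0,0]]'; python3 - <<'E'
from h import *
T=[]
for n,b in(("top",(215,125,300,190)),("side",(165,175,240,265))):
    p,d=snap(n,n+'6');q=p[b[1]:b[3],b[0]:b[2],::-1]
    T.append(cv2.convertScaleAbs(cv2.resize(q,(400,400*q.shape[0]//q.shape[1]),interpolation=cv2.INTER_CUBIC),alpha=1.2))
h=max(t.shape[0] for t in T);T=[cv2.copyMakeBorder(t,0,h-t.shape[0],0,0,0) for t in T]
cv2.imwrite('pics/c6.png',np.hstack(T))
E
```

```text
time: 21.28
tool_pos: [0.4397, 0.2636, 0.3828]
tool_rot: [3.14, -0.001, 3.068]
contact_force: [0.0, -1.0, 0.3]
opening: 0.0273
grip_force: 0.0
```

View pics/c6.png

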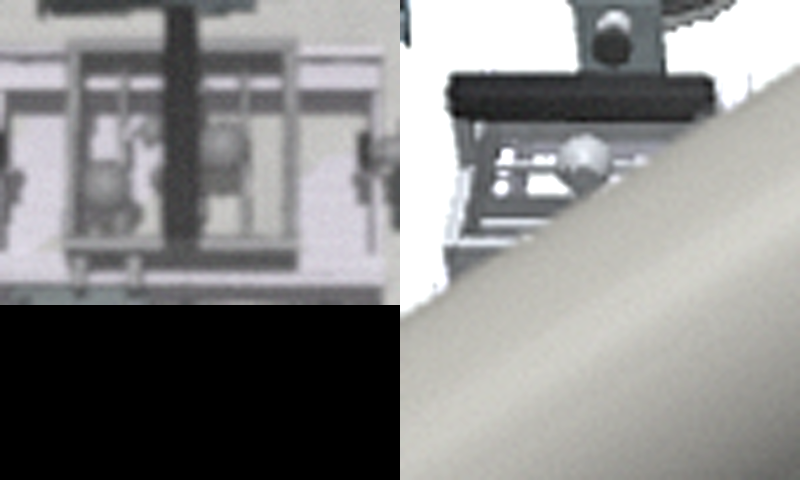

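Candidates for small balls are at top-crop (145,130) and (128,215). Check their heights by depth, plus the earlier pan picture.

```bash
python3 - <<'E'
from h import *
np.set_printoptions(linewidth=200)
z=np.load('pics/top6.npz');W=world('top',z['d'])
print((W[145:177,236:260,2]*1000).round().astype(int))
print('L',W[152,246],W[170,242])
z=np.load('pics/s4.npz');W=world('side',z['d'])
print((W[222:236,184:222,2]*1000).round().astype(int))
for u,v in((216,229),(199,231),(189,232)):print(W[v,u])
E
```

```text
[[ 31  30  31  31  31  48  35  31  26  29  30 920  30  30 108 110 109 108 109 108 111  99  47  29]
 [ 26  23  25  25  23  48  26  24  22  23  24  24  23  26 109 109 110 111 109 113 108  99  47  25]
 [ 20  16  18  19  18  48  20  19  22  18 920  20  17  19 108 108 108 110 109 110 108 100  49  19]
 [ 11  14  13  14  12  48  10  12  15  14  13  11  11  13 106 109 111 109 110 110 108  99  47  15]
 [  5   7   5   9   6  46   7   4   7   3   5   6   8   7 107 110 110 110 110 109 110  97  46   9]
 [  3   5   3   5   4  46   3   2   3   3   5  17  12   3 107 110 109 110 109 111 106  49  49   5]
 [  3   5   3   7   6  48   3   3   5  13  18  17  14  15 110 110 109 110 111 109 108  49  46   5]
 [  5   1   5   3   3  48   3   4   8  13  12  16  16  13 106 110 109 108 110 107 110  45  47  61]
 [  3   3 920   2   1  47   2   4   3  15  14  17  13  13 110 111 112 105 108 107 111  47  64  61]
 [  4   5   2   4   6  47  -1   6   4  14  14  14  13  12 109 111 108 109 108 108 108  60  62  62]
 [  2   3   2   6  50  48   4   4   4   4  10  11  11   3 108 107 107 110 112 108 107  58  62  64]
 [  2   4  
[... 3731 characters left out ...]
  6  72  72  73  73  74  74  12  12  11   6   6   6   8   6   7   4   7   6   7   4   6   6   6   5   5  40  42  41  39]
 [  6   4  14  15  14  14  12  11  71  73  71  74  75  73  72  69   8   9   6   6   7   5   5   7   7   6   4   6   4   3   6   5   6   6  42  42  40  42]
 [  5   4  12  13  12  14  12   3  69  70  69  70  72  72  70  68  65   4   5   5   9   6   5   5   6   7   5   7   7   5   4   6   5   7  41  42  41  41]
 [  4   5   4   9  11  11   7 643  67  68  68  68  68  69  70  67  68   5   4   7   6   4   4   8   6   7   6   7   5   6   5   6   4   6  40  41  41  40]]
[ 0.42700322 -0.3648751   0.01390756]
[ 0.46051476 -0.35973415  0.01555501]
[ 0.47982141 -0.35583512  0.01789492]
```

All three small balls are in the pan with tops at about 16 mm. Both large balls are in the sieve, the sieve is level, and the bolt is drawn.

```bash
python3 -c "
from cell import ticket
print(ticket.hand_in())"
```

```text
the job is handed in; nothing more can be done
None
```

The job is done and handed in at about 21 s of the 62 s allowed: the bolt is drawn, the sieve bumped both stops several times with the left one first, and all three small balls are in the pan. The two large ones are still in the sieve, which stands level on its rails. The highest push I read at a stop was about 10 N, though I read it only at the end of each move, and at the left stop the hand carried the sieve's full weight for a few strokes, lifting it by about half a millimetre.

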